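# Load the dish reader and switch it on

### The arm

A 6-joint arm with a two-finger parallel gripper is mounted at the origin on a cart in front of the work surface, level with it; the furniture and walls round the work are solid. World frame = base frame: x ahead of the robot, y to its left, z up, the work surface at z = 0. Lengths are in m, angles in degrees, forces in N, time in s.
With the tool pointing down it reaches from about 0.325 to 0.875 m from the base axis. Payload 4.4 kg.
Tool frame: the origin (TCP) lies at the very end of the fingers, on their centre line; the grasp point (between the pads) lies 19 mm behind it; z points along the fingers, y is the line along which they close (so a half turn about z gives the same grasp; the last joint's range is limited). The gripper opens to 85 mm and grips with 20 to 120 N. Pads are 22 mm wide; open, the fingers measure 114 mm over their backs; the gripper's body (76 mm by 85 mm) begins 54 mm behind the grasp point. The pads swing forward as they close: fully open they stand 13 mm farther back than shut.
Start: joints at [-83.222, 11.837, 88.321, -0, 79.842, -8.623], TCP at [0.153, -0.554, 0.231] pointing down, gripper open.
Joint ranges: [-156.59, 156.59], [-49.26, 127.26], [12.9, 141.05], [-63.56, 243.56], [4.71, 150.69], [-161.64, 161.64]. Speed limits (degrees/s): [159.86, 159.86, 180, 180, 180, 180].

### API

Orientations are given as [roll, pitch, yaw] about the fixed x, y, z axes, in that order (R = Rz(yaw) Ry(pitch) Rx(roll)).
In Python, from rig import r, grab_frame gives the robot as it stands. The module is installed in compiled form; this text tells all that it offers.
- The arm moves only by the tool send_rows, never from a script. Its argument "rows" is a list that holds one entry, the list of rows, each a list of 7 numbers: the finger opening in m, from 0 to 0.0854, then the shift along the tool's x, y, z in m, then the turn, a rotation vector about the tool's x, y, z in rad. In form: [[[grip, x, y, z, rx, ry, rz], ...]]. A call has 1 to 12 rows; each row shifts and turns the commanded pose from where the row before left it, along the tool's axes as they then stand; what a row does not reach is not made up. A row lasts 1/10 s, in which the tool goes at most 50 mm and 8.59 degrees, less where a joint would pass 70% of its speed; a pose out of reach is approached as far as the arm can. A call is refused whole if a number of a shift passes 0.05 or a number of a turn 0.15, either way. A call with a gripper value outside its range is refused whole. The fingers move at their own pace and stop on an object; the grip force is fixed at half the most. Time passes only in rows, so rows that do not move let the fingers close. It gives the time, the measured TCP pose, the force, the opening and the grip force at its end, in the units of the state.
- r.observe(): the state, without advancing time (a new reading comes with each control period).
- grab_frame(name): name is "scene" or "top"; returns a dict with "img" (480x640x3 uint8, blue, green, red), "fx", "fy", "cx", "cy" (pixels), "R" (3x3) and "t" (3): a world point X has camera coordinates R X + t. Camera axes: x right, y down, z forward; pixel columns grow to the right and rows downward; lengths in m; the calibration is good to about 2 mm. A picture is of the moment at which its call begins. There is no depth.
- r.sign_off(): hands the job in; it is judged then, once.
The state is a dict: "time_s": time; "qpos": joint angles; "qvel": joint speeds; "tau": joint torques, N m; "eef_pos": TCP position; "tool_rot": TCP orientation; "contact_force": force on the tool from outside, world axes, zero at the start; "ft_torque": the same for the moment, N m; "finger_gap": finger opening in m; "grasp_force": force on a finger pad.
Only numpy, scipy, OpenCV 4.12 (cv2) and the standard library are available. Lean on these libraries where they do the work, as an engineer would, in place of code of your own. Each camera call takes 0.05 s, during which the arm holds its last target. There are 200 camera calls.

### The job

Load two lidded moisture dishes, the one parked on the reader's console and the one standing on the bench between the beaker and the wide tape roll, upright into the reader's sloping lane, so that they slide down under its bridge, the first to the stop and the second up against it. Then nudge the console's slide switch by its ridge across to the end with the raised dot, so that it stays there. Don't tip the dishes, and leave that beaker and tape roll, and the bottle beside the lane, standing where they are.

Things in the scene. Friction and masses are not known exactly. Their poses are not given: they have to be found in the camera images.
- feeder: The reader, fixed: 270 x 206 mm base, a sloping lane along one side (centre line y = +55 mm), a white console along the other. Origin: centre of the base, on the bench. x points level, up-slope; y from console to lane. z up.
- console_top (a point): Middle of the console's flat top, 40 mm above the bench; axes as the reader's. Console 200 (x) by 106 mm (y). Two guard rails along x, from x = -30 to 70 mm, at y = +25 and -25 mm from here, 8 mm wide and 8 mm high, 42 mm free between them. The slide switch lies between; dish A stands on the rails over it at the start.
- lane: Slick aluminium chute (friction 0.05 to 0.2), slope 0.30 rad, 235 mm long, 78 mm wide between walls 14 mm high, open at the top end. Origin: middle of the floor at the low stop's face; x up the slope, y across, z square to the floor. Dishes slide down it unaided. A bridge covers x = 3 to 59 mm, 100 mm wide, underside 40 and top 54 mm above the floor: dishes pass under it, a gripper cannot.
- lane_load (a point): Point on the lane's floor, on its centre line, 168 mm up from the stop, clear of the bridge: a good place for the centre of a dish to be put down. Axes as the lane's. At rest the first dish's centre is about 34 mm, the second's about 102 mm up from the stop.
- switch (a joint): Slide switch: 0 m = off (start), 0.014 m = on; it moves down-slope, along the reader's -x. A sprung detent holds it at either end: about 5 N carry it over the middle, then it snaps on by itself; left short of the middle (below 0.006) it springs back.
- switch_ridge (a point): Centre of the switch's ridge: a grey bar standing 5 mm above the console top, 7 mm thick along the travel, 26 mm wide across; this point is 2.8 mm above the console top. The rest of the switch is flush. Axes as the reader's. A small raised dot on the console past the slot, on the side of the lane's low end, marks on.
- dish_a_center (a point): Lidded aluminium moisture dish A, solid, round, 68 mm across at the lid, 64 mm below it, 24 mm high; the point is its centre, 12 mm above its underside. It starts on the console's guard rails over the switch. z is up out of the lid. About 60 g.
- dish_b_center (a point): Lidded moisture dish B, the same kind and size; the point is its centre, 12 mm above its underside. It starts on the bench between the beaker and the tape roll.
- beaker: Bystander: glass beaker, 58 mm across, 70 mm high; origin at the centre of its underside. Gap to dish B about 20 mm.
- tape_roll: Bystander: roll of wide tape lying flat, 96 mm across, 48 mm high; origin at the centre of its underside. Gap to dish B about 20 mm.
- bottle: Bystander: square bottle with screw cap, 62 x 62 x 142 mm, beside the lane on the far side from the console; origin at the centre of its underside.
There are look-alikes about, which are no part of the job. Leave any pink or yellow look-alike of the part that bears dish_a_center alone.

How it is judged (in metres and radians):
On the way, in this order (a step that is already met when the one before it is completed fails the run):
1. both dishes lie in the lane, one at the stop and the other against it (((x of dish_a_center in the frame of lane between 0.024 and 0.046 m and y of dish_a_center in the frame of lane between -0.012 and 0.012 m and z of dish_a_center in the frame of lane between 0.006 and 0.018 m and angle between the z axis of each of dish_a_center, dish_b_center and the z axis of lane, either way round below 0.12 rad and x of dish_b_center in the frame of lane between 0.088 and 0.117 m and y of dish_b_center in the frame of lane between -0.012 and 0.012 m and z of dish_b_center in the frame of lane between 0.006 and 0.018 m) or (x of dish_b_center in the frame of lane between 0.024 and 0.046 m and y of dish_b_center in the frame of lane between -0.012 and 0.012 m and z of dish_b_center in the frame of lane between 0.006 and 0.018 m and angle between the z axis of each of dish_b_center, dish_a_center and the z axis of lane, either way round below 0.12 rad and x of dish_a_center in the frame of lane between 0.088 and 0.117 m and y of dish_a_center in the frame of lane between -0.012 and 0.012 m and z of dish_a_center in the frame of lane between 0.006 and 0.018 m)) and linear speed of each of dish_a, dish_b below 0.02 m/s), for 0.2 s.
2. the slide switch is pushed across to on (value of joint switch above 0.0115 m), for 0.2 s.
At the end, for the whole second after the job is handed in: Both dishes lie flat and still in the lane, one with its centre 24 to 46 mm from the stop and the other 88 to 117 mm (at the stop, and up against the first), within 12 mm of the lane's centre line; the slide switch is at on (over 11.5 of its 14 mm) and stays there (all of step 1 and value of joint switch above 0.0115 m); the robot touches nothing.
It fails at once if the beaker is moved more than 30 mm or tipped over (distance of beaker from where it was at the start of the episode above 0.03 m or angle between beaker's own z axis and vertical above 0.5 rad).
It fails at once if the tape roll is moved more than 30 mm or tipped over (distance of tape_roll from where it was at the start of the episode above 0.03 m or angle between tape_roll's own z axis and vertical above 0.5 rad).
It fails at once if the bottle is moved more than 30 mm or tipped over (distance of bottle from where it was at the start of the episode above 0.03 m or angle between bottle's own z axis and vertical above 0.5 rad).
It fails at once if a dish is tipped more than about 45 degrees (angle between any of dish_a_center, dish_b_center's own z axis and vertical above 0.8 rad).
It also fails if it takes over 61 s, if anything falls off the work surface, if the arm or the gripper's body presses on something with over 40 N, if the wrist force passes 120 N, or if a joint passes its speed limit or range.

## Working session

There is one attempt and no reset: what is moved stays moved. The work goes in short steps, Python scripts to look and compute and a tool call to move; the robot and the scene stay as the last step left them, time stands still between calls to the robot, and variables do not carry over. Pictures are saved under pics/ and viewed, at most 10 in all, crops included, and the job is handed in when it is done.

Besides the shell and the picture viewer there is one more tool, called after "Emit:" as name(argument=value, ...) on one line, values as JSON. send_rows: Moves the arm, as the interface text tells. Its arguments: {"type":"object","properties":{"rows":{"type":"array"}},"required":["rows"]}

```bash
mkdir -p pics; python3 - <<'E'
from rig import r, grab_frame
import cv2,pickle
for n in("scene","top"):
    f=grab_frame(n); cv2.imwrite(f"pics/{n}0.png",f["img"]); pickle.dump(f,open(f"{n}0.pkl","wb"))
    print(n,f["fx"],f["cx"],f["cy"],(-f["R"].T@f["t"]).round(3),f["R"].round(3).tolist())
print(r.observe())
E
```

```text
scene 533.4700759163851 320.0279692825084 241.2803269627705 [-0.327  0.693  1.197] [[-0.596, -0.803, 0.007], [-0.562, 0.411, -0.718], [0.573, -0.432, -0.696]]
top 472.07999748494797 322.2612524534731 245.49260633564916 [0.404 0.002 1.271] [[0.005, -1.0, -0.001], [-0.987, -0.005, -0.159], [0.159, 0.002, -0.987]]
{'time_s': 0.1, 'qpos': array([-8.32219385e+01,  1.18831102e+01,  8.83961952e+01,  2.21187945e-03,
        7.98412206e+01, -8.62380931e+00]), 'qvel': array([ 0.00093671, -0.17780922, -0.17508625,  0.08147237, -0.1088197 ,
       -0.02547882]), 'tau': array([-1.51420619e-05, -3.84091330e+01, -2.92550218e+01, -2.90447570e-04,
        4.75888970e-03,  6.89383697e-06]), 'eef_pos': array([ 0.15262526, -0.55367262,  0.23020823]), 'tool_rot': array([-1.79881163e+02, -2.02241854e-02,  1.54014574e+01]), 'contact_force': array([ 0.37077635,  0.7242953 , -0.25587022]), 'ft_torque': array([ 0.01335868, -0.02442971, -0.00152026]), 'grasp_force': 0.0, 'finger_gap': 0.08605385833353629}
```

View pics/scene0.png

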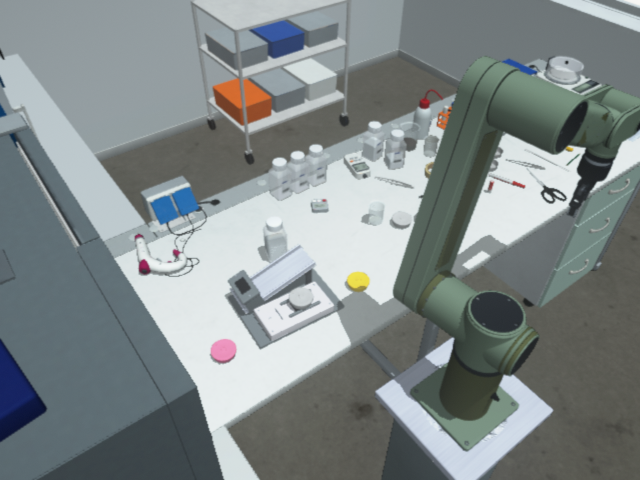

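View pics/top0.png

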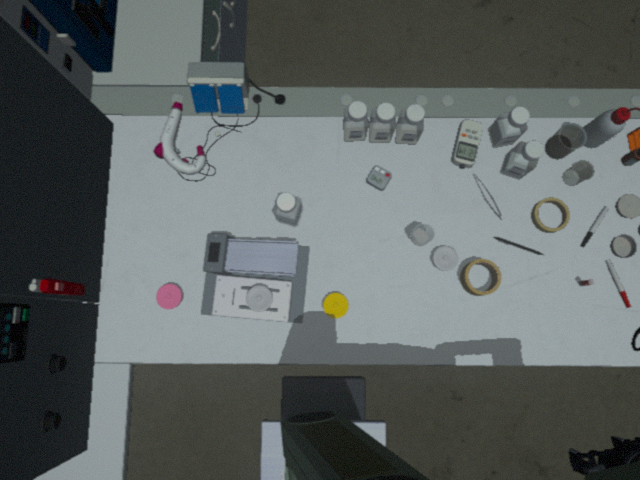

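The pictures show the reader near top px (255,285) with its low end and bridge at left. Dish A is at (259,296), B at (444,258), the beaker at (419,233), the tape at (481,276) and the bottle at (287,208).

```bash
python3 - <<'E'
import cv2,pickle,numpy as np
t=pickle.load(open("top0.pkl","rb"))["img"];s=pickle.load(open("scene0.pkl","rb"))["img"]
a=cv2.resize(t[225:330,195:315],None,fx=5,fy=5,interpolation=cv2.INTER_CUBIC)
b=cv2.resize(s[235:355,220:345],None,fx=5,fy=5,interpolation=cv2.INTER_CUBIC)
cv2.imwrite("pics/c1.png",a);cv2.imwrite("pics/c2.png",b)
c=cv2.resize(t[210:310,395:515],None,fx=4,fy=4,interpolation=cv2.INTER_CUBIC)
d=cv2.resize(s[190:240,355:430],None,fx=5,fy=5,interpolation=cv2.INTER_CUBIC)[:,:320]
h=np.zeros((400,800,3),np.uint8);h[:,:480]=c;h[:250,480:]=d;cv2.imwrite("pics/c3.png",h)
E
```

```text
(no output)
```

View pics/c1.png

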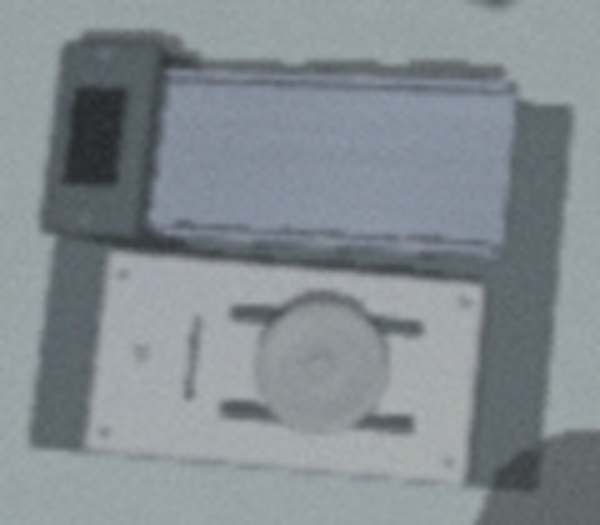

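View pics/c2.png

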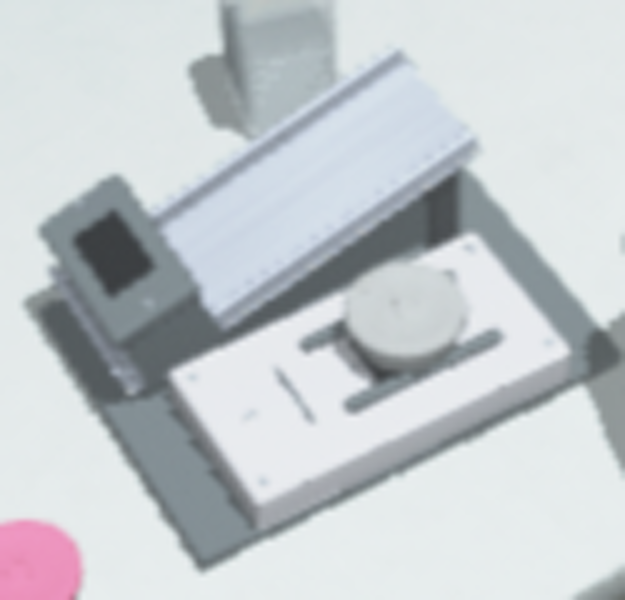

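View pics/c3.png

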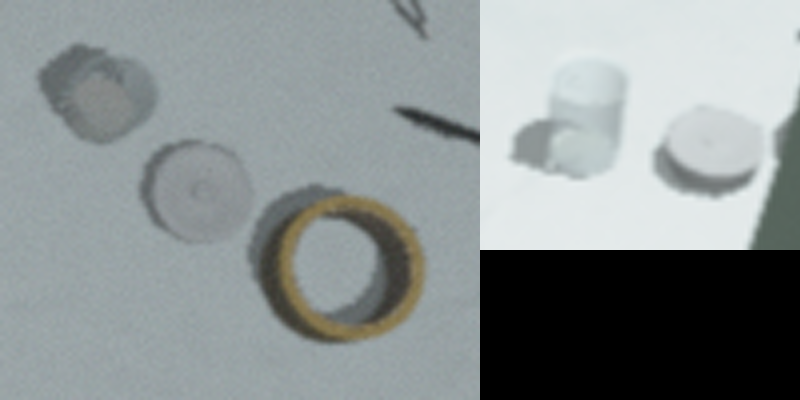

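c1 and c2 show the console corners and screws, A's lid knob (c1 (320,360), c2 (398,302)), the dot (c1 (142,352)), the bridge corners and the lane's upper end. c3 shows B's knob at (201,190) in the left view and (708,143) in the right.

```bash
cat >h.py <<'E'
import pickle,numpy as np,cv2
def P(f): return np.diag([1,1,1.])@np.array([[f["fx"],0,f["cx"]],[0,f["fy"],f["cy"]],[0,0,1]])@np.c_[f["R"],f["t"]]
def crop(p,k,o): return (np.array(p,float)+.5)/k-.5+np.array(o)
def tri(ft,pt,fs,ps):
    X=cv2.triangulatePoints(P(ft),P(fs),np.array(pt,float).reshape(-1,2).T,np.array(ps,float).reshape(-1,2).T);return (X[:3]/X[3]).T
def ray(f,p,z):
    d=f["R"].T@np.array([(p[0]-f["cx"])/f["fx"],(p[1]-f["cy"])/f["fy"],1]);c=-f["R"].T@f["t"];return c+d*(z-c[2])/d[2]
def proj(f,X):
    x=P(f)@np.r_[X,1];return x[:2]/x[2]
E
python3 - <<'E'
from h import *
ft,fs=[pickle.load(open(n+"0.pkl","rb")) for n in("top","scene")]
D=dict(c_lowlane=((110,252),(172,375)),c_hilane=((485,282),(480,235)),c_hiout=((468,483),(571,357)),c_lowout=((85,448),(260,503)),
s1=((124,273),(194,378)),s2=((463,300),(468,247)),s3=((449,462),(549,343)),s4=((104,432),(263,482)),
knobA=((320,360),(398,302)),dot=((142,352),(250,415)),slot=((193,357),(295,395)),
laneFar=((515,85),(400,50)),laneNear=((500,255),(478,145)),
b_lowout=((65,42),(40,228)),b_hiout=((162,42),(120,175)),b_hicon=((150,238),(198,295)),b_lowcon=((45,232),(120,345)))
R={}
for k,(a,b) in D.items():
    pa,pb=crop(a,5,(195,225)),crop(b,5,(220,235));X=tri(ft,pa,fs,pb)[0];R[k]=X
    print(k,X.round(4),"err",(proj(ft,X)-pa).round(1),(proj(fs,X)-pb).round(1), "onplane40",ray(ft,pa,.04).round(4)[:2],ray(fs,pb,.04).round(4)[:2])
pa,pb=crop((201,190),4,(395,210)),crop((228,143),5,(355,190));print("B",tri(ft,pa,fs,pb),ray(ft,pa,.024),ray(fs,pb,.024))
# beaker bottom/ tape
print("tape top",ray(ft,crop((351,267),4,(395,210)),.048),"beaker",ray(ft,crop((105,100),4,(395,210)),.0),ray(fs,crop((103,150),5,(355,190)),0))
bl=lambda p,z:ray(ft,crop(p,5,(195,225)),z).round(4)
print("base",bl((28,448),.0),bl((540,490),0),bl((572,105),0))
E
```

```text
c_lowlane [0.5219 0.2808 0.0338] err [0.3 0.3] [-0.3 -0.1] onplane40 [0.5221 0.2803] [0.5165 0.2824]
c_hilane [0.5062 0.0824 0.0322] err [0.8 0.7] [-0.7 -0.1] onplane40 [0.5074 0.0839] [0.499  0.0851]
c_hiout [0.4038 0.0919 0.0285] err [0. 0.] [-0. -0.] onplane40 [0.4038 0.0911] [0.3966 0.0977]
c_lowout [0.4197 0.2891 0.0353] err [0.4 0.4] [-0.4 -0.1] onplane40 [0.4206 0.289 ] [0.4158 0.2899]
s1 [0.5109 0.2727 0.0361] err [0.2 0.2] [-0.2 -0.1] onplane40 [0.5112 0.2725] [0.5076 0.2737]
s2 [0.4978 0.0951 0.0374] err [0.1 0.1] [-0.1 -0. ] onplane40 [0.498  0.0953] [0.4957 0.0961]
s3 [0.4139 0.1006 0.0373] err [0.2 0.2] [-0.2 -0. ] onplane40 [0.4145 0.1011] [0.4117 0.1015]
s4 [0.4288 0.2802 0.0365] err [0.1 0.1] [-0.1 -0. ] onplane40 [0.4289 0.2796] [0.4263 0.2813]
knobA [0.4653 0.1654 0.0687] err [-0.1 -0.1] [0.1 0. ] onplane40 [0.4665 0.169 ] [0.4858 0.1522]
dot [0.47   0.2619 0.0372] err [0.1 0.1] [-0.1 -0. ] onplane40 [0.4701 0.2615] [0.4679 0.2627]
slot [0.4673 0.2349 0.0373] err [0.2 0.2] [-0.2 -0. ] onplane40 [0.4677 0.2349] [0.4649 0.2355]
laneFar [0.6025 0.067  0.0973] err [-0.2
[... 178 characters left out ...]
2995 0.0734] err [0.3 0.3] [-0.3 -0.1] onplane40 [0.6337 0.3087] [0.654  0.2872]
b_hiout [0.6247 0.2471 0.0853] err [0.3 0.3] [-0.3 -0.1] onplane40 [0.6339 0.2572] [0.6627 0.2285]
b_hicon [0.5274 0.2537 0.0767] err [-0.6 -0.6] [0.6 0.1] onplane40 [0.5296 0.2596] [0.5569 0.2404]
b_lowcon [0.5284 0.3059 0.0716] err [0.3 0.3] [-0.3 -0.1] onplane40 [0.5324 0.3147] [0.5517 0.2945]
B [[ 0.57678161 -0.32372806  0.01458223]] [ 0.57451163 -0.32228584  0.024     ] [ 0.57027386 -0.31475239  0.024     ]
tape top [ 0.52130968 -0.41151608  0.048     ] beaker [ 0.63957924 -0.26513001  0.        ] [ 0.63318545 -0.26242779  0.        ]
base [0.421  0.3287 0.    ] [0.4004 0.0557 0.    ] [0.6076 0.0407 0.    ]
```

```bash
cat >>h.py <<'E'
from scipy.spatial.transform import Rotation as Ro
def go(target,rpy=None):
    """needed shift in tool axes as they stand, and turn"""
    from rig import r
    o=r.observe();R=Ro.from_euler("xyz",o["tool_rot"],degrees=True)
    print("t",round(o["time_s"],2),"pos",o["eef_pos"].round(4),"rot",o["tool_rot"].round(2),"F",o["contact_force"].round(1),"gap",round(o["finger_gap"],4),"gf",round(o["grasp_force"],1),"q",o["qpos"].round(0))
    print("shift",R.inv().apply(np.array(target)-o["eef_pos"]).round(4))
    if rpy is not None: print("turn",(R.inv()*Ro.from_euler("xyz",rpy,degrees=True)).as_rotvec().round(4))
E
python3 -c "
from h import *
go([.5725,-.321,.12],[180,0,50])
ft=pickle.load(open('top0.pkl','rb'));print('bottle cap',ray(ft,(287,200.5),.142))"
```

```text
t 0.1 pos [ 0.1526 -0.5537  0.2302] rot [-1.7988e+02 -2.0000e-02  1.5400e+01] F [ 0.4  0.7 -0.3] gap 0.0861 gf 0.0 q [-83.  12.  88.   0.  80.  -9.]
shift [ 0.4666 -0.1126  0.1106]
turn [-0.0019 -0.001  -0.6039]
bottle cap [0.69688453 0.09157849 0.142     ]
```

Emit:
send_rows(rows=[[[0.085, 0.0424, -0.0102, 0.01, 0, 0, 0], [0.085, 0.0424, -0.0102, 0.01, 0, 0, 0], [0.085, 0.0424, -0.0102, 0.01, 0, 0, 0], [0.085, 0.0424, -0.0102, 0.01, 0, 0, 0], [0.085, 0.0424, -0.0102, 0.01, 0, 0, 0], [0.085, 0.0424, -0.0102, 0.01, 0, 0, 0], [0.085, 0.0424, -0.0102, 0.01, 0, 0, 0], [0.085, 0.0424, -0.0102, 0.01, 0, 0, 0], [0.085, 0.0424, -0.0102, 0.01, 0, 0, 0], [0.085, 0.0424, -0.0102, 0.01, 0, 0, 0], [0.085, 0.0424, -0.0102, 0.01, 0, 0, 0], [0.085, 0, 0, 0, 0, 0, -0.12]]])

```text
time_s: 1.3
eef_pos: [0.5755, -0.3177, 0.1184]
tool_rot: [-179.8, -0.0, 22.8]
contact_force: [-0.3, -0.0, -0.1]
finger_gap: 0.0849
grasp_force: 0.0
```

Emit:
send_rows(rows=[[[0.085, 0, 0, 0, 0, 0, -0.12], [0.085, 0, 0, 0, 0, 0, -0.12], [0.085, 0, 0, 0, 0, 0, -0.12], [0.085, 0, 0, 0, 0, 0, -0.12], [0.085, 0, 0, 0, 0, 0, 0], [0.085, 0, 0, 0, 0, 0, 0]]])

```text
time_s: 1.9
eef_pos: [0.5722, -0.3221, 0.1207]
tool_rot: [-179.9, 0.0, 49.6]
contact_force: [-0.2, 0.2, -0.8]
finger_gap: 0.0851
grasp_force: 0.0
```

```bash
python3 - <<'E'
from h import *
go([.5725,-.321,.04],[180,0,50])
from rig import grab_frame
ft=grab_frame("top");fs=grab_frame("scene")
a=cv2.resize(ft["img"][190:320,370:530],None,fx=2.5,fy=2.5,interpolation=cv2.INTER_CUBIC)
b=cv2.resize(fs["img"][150:270,330:480],None,fx=2.66,fy=2.66,interpolation=cv2.INTER_CUBIC)
h=np.zeros((330,800,3),np.uint8);h[:a.shape[0],:a.shape[1]]=a;h[:b.shape[0],400:400+b.shape[1]]=b[:, :400];cv2.imwrite("pics/d1.png",h)
E
```

```text
t 1.9 pos [ 0.5722 -0.3221  0.1207] rot [-179.94    0.     49.63] F [-0.2  0.2 -0.8] gap 0.0851 gf 0.0 q [-37.  27.  82.  -0.  71.   3.]
shift [ 0.001  -0.0004  0.0807]
turn [-0.001   0.0001 -0.0064]
```

View pics/d1.png

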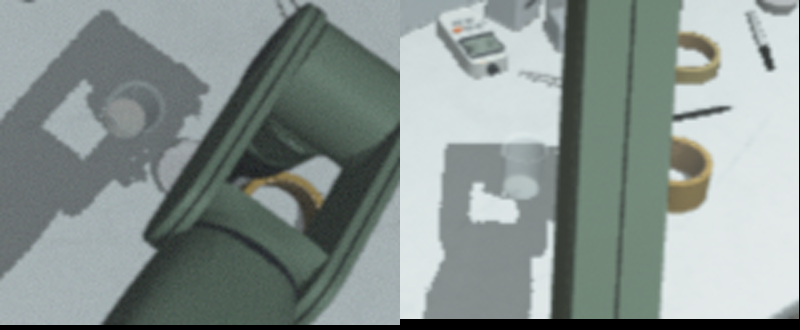

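The arm hides the dish in both views, so I rely on the earlier fix and descend while watching the force.

Emit:
send_rows(rows=[[[0.085, 0, 0, 0.03, 0, 0, 0], [0.085, 0, 0, 0.03, 0, 0, 0], [0.085, 0, 0, 0.02, 0, 0, 0], [0.085, 0, 0, 0.01, 0, 0, 0], [0.085, 0, 0, 0.01, 0, 0, 0], [0.085, 0, 0, 0.01, 0, 0, 0], [0.085, 0, 0, 0.008, 0, 0, 0], [0.085, 0, 0, 0, 0, 0, 0]]])

```text
time_s: 2.8
eef_pos: [0.572, -0.3219, 0.0023]
tool_rot: [-179.9, 0.0, 49.8]
contact_force: [-0.1, 0.4, -0.5]
finger_gap: 0.085
grasp_force: 0.0
```

Emit:
send_rows(rows=[[[0.06, 0, 0, 0, 0, 0, 0], [0.06, 0, 0, 0, 0, 0, 0], [0.06, 0, 0, 0, 0, 0, 0], [0.06, 0, 0, 0, 0, 0, 0], [0.06, 0, 0, 0, 0, 0, 0]]])

```text
time_s: 3.3
eef_pos: [0.5733, -0.3228, 0.0051]
tool_rot: [179.9, -0.0, 49.8]
contact_force: [-1.4, 1.4, 6.5]
finger_gap: 0.061
grasp_force: 57.7
```

Emit:
send_rows(rows=[[[0.05, 0, 0, -0.005, 0, 0, 0], [0.05, 0, 0, -0.015, 0, 0, 0], [0.05, 0, 0, -0.03, 0, 0, 0], [0.05, 0, 0, -0.05, 0, 0, 0], [0.05, 0, 0, -0.05, 0, 0, 0], [0.05, 0, 0, -0.05, 0, 0, 0], [0.05, 0, 0, 0, 0, 0, 0]]])

```text
time_s: 4.0
eef_pos: [0.5775, -0.3259, 0.2156]
tool_rot: [178.8, -0.1, 49.8]
contact_force: [1.5, -1.2, -0.1]
finger_gap: 0.0608
grasp_force: 65.1
```

```bash
python3 - <<'E'
from h import *
xr=np.array([-.0776,-.997,0]);yr=np.array([.997,-.0776,0])
go([.5641,.1298,.25],[180,0,-4.45])
from rig import grab_frame
ft=grab_frame("top");fs=grab_frame("scene")
a=cv2.resize(ft["img"][170:350,360:560],None,fx=2,fy=2,interpolation=cv2.INTER_CUBIC)
b=cv2.resize(fs["img"][110:290,330:530],None,fx=2,fy=2,interpolation=cv2.INTER_CUBIC)
cv2.imwrite("pics/d2.png",np.hstack([a,b]))
E
```

```text
t 4.0 pos [ 0.5775 -0.3259  0.2156] rot [ 1.7881e+02 -7.0000e-02  4.9790e+01] F [ 1.5 -1.2 -0.1] gap 0.0608 gf 65.1 q [-37.  22.  77.   0.  80.   3.]
shift [ 0.3394 -0.3037 -0.0403]
turn [ 0.0186 -0.011   0.9466]
```

View pics/d2.png

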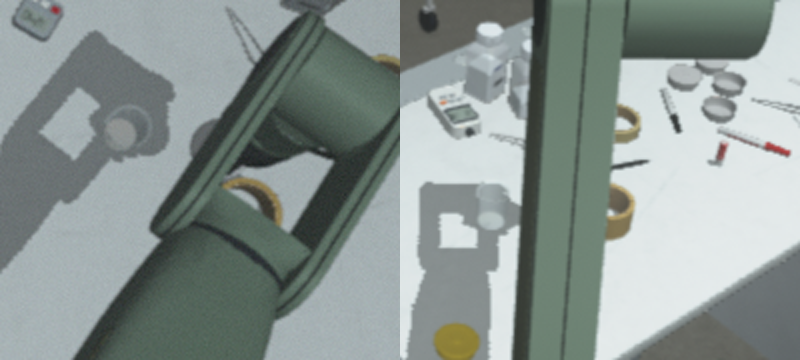

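The top view shows dish B in the fingers at crop (207,135), with the beaker and tape unmoved. The gap is 61 mm at 65 N, so it is held.

Emit:
send_rows(rows=[[[0.05, 0.014, -0.012, -0.01, 0, 0, 0], [0.05, 0.0325, -0.029, -0.01, 0, 0, 0], [0.05, 0.0325, -0.029, -0.01, 0, 0, 0], [0.05, 0.0325, -0.029, -0.01, 0, 0, 0], [0.05, 0.0325, -0.029, 0, 0, 0, 0], [0.05, 0.0325, -0.029, 0, 0, 0, 0], [0.05, 0.0325, -0.029, 0, 0, 0, 0], [0.05, 0.0325, -0.029, 0, 0, 0, 0], [0.05, 0.0325, -0.029, 0, 0, 0, 0], [0.05, 0.0325, -0.029, 0, 0, 0, 0], [0.05, 0.0325, -0.029, 0, 0, 0, 0], [0.05, 0, 0, 0, 0, 0, 0]]])

```text
time_s: 5.3
eef_pos: [0.558, 0.1375, 0.2413]
tool_rot: [-179.7, 0.1, 50.2]
contact_force: [-0.0, -0.9, -1.0]
finger_gap: 0.0607
grasp_force: 65.1
```

Emit:
send_rows(rows=[[[0.05, 0, 0, 0, 0, 0, 0.13], [0.05, 0, 0, 0, 0, 0, 0.13], [0.05, 0, 0, 0, 0, 0, 0.13], [0.05, 0, 0, 0, 0, 0, 0.13], [0.05, 0, 0, 0, 0, 0, 0.13], [0.05, 0, 0, 0, 0, 0, 0.13], [0.05, 0, 0, 0, 0, 0, 0.13], [0.05, 0, 0, 0, 0, 0, 0.04], [0.05, 0, 0, 0, 0, 0, 0], [0.05, 0, 0, 0, 0, 0, 0]]])

```text
time_s: 6.3
eef_pos: [0.5598, 0.1314, 0.2421]
tool_rot: [180.0, 0.2, -4.6]
contact_force: [0.1, -0.0, 0.1]
finger_gap: 0.0609
grasp_force: 65.1
```

```bash
python3 - <<'E'
from h import *
go([.5641,.1298,.25],[180,0,-4.45])
from rig import grab_frame
ft=grab_frame("top");fs=grab_frame("scene")
a=cv2.resize(ft["img"][180:330,180:380],None,fx=2,fy=2,interpolation=cv2.INTER_CUBIC)
b=cv2.resize(fs["img"][170:320,210:410],None,fx=2,fy=2,interpolation=cv2.INTER_CUBIC)
c=ft["img"][180:330,380:580]; d=fs["img"][150:300,330:530]
cv2.imwrite("pics/e1.png",np.vstack([np.hstack([a,b]),cv2.resize(np.hstack([c,d]),(800,300))]))
E
```

```text
t 6.3 pos [0.5598 0.1314 0.2421] rot [ 1.7998e+02  1.5000e-01 -4.6000e+00] F [ 0.1 -0.   0.1] gap 0.0609 gf 65.1 q [ 5. 11. 87.  0. 81. 99.]
shift [ 0.0044  0.0013 -0.0079]
turn [ 0.0004  0.0026 -0.0027]
```

View pics/e1.png

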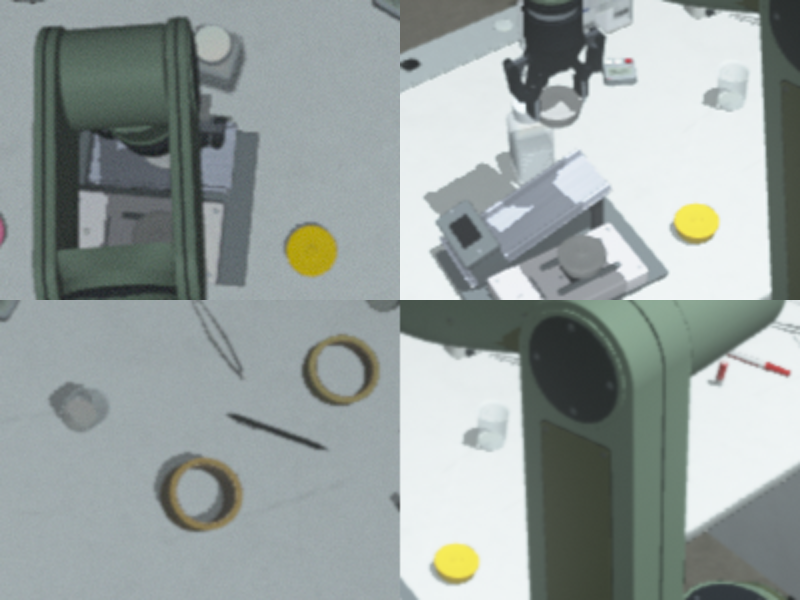

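Dish B hangs level between the fingers (scene crop (558,105)), with the lane below it and the beaker and tape still in place.

```bash
cat >>h.py <<'E'
A=.3;xr=np.array([-.0776,-.997,0]);yr=np.array([.997,-.0776,0]);n=-np.sin(A)*xr+np.cos(A)*np.array([0,0,1])
Rl=Ro.from_matrix(np.c_[yr,np.cross(-n,yr),-n]); LR=Rl.as_euler("xyz",degrees=True); load=np.array([.5641,.1298,.066])
E
python3 - <<'E'
from h import *
from rig import grab_frame
fs=grab_frame("scene")
for z in(.245,.25,.255): print(ray(fs,(289.2,223),z))
print(LR); go(load+.07*n,LR)
E
```

```text
[0.56138196 0.12655659 0.245     ]
[0.55671575 0.12952968 0.25      ]
[0.55204954 0.13250278 0.255     ]
[ 1.62811017e+02  1.27222187e-14 -4.45055832e+00]
t 6.45 pos [0.5605 0.1315 0.2428] rot [ 1.7999e+02  6.0000e-02 -4.6300e+00] F [ 0.4 -0.6 -1.2] gap 0.0609 gf 65.1 q [ 5. 11. 87.  0. 81. 99.]
shift [ 0.0038 -0.0193  0.11  ]
turn [-0.2999  0.0014 -0.0029]
```

Emit:
send_rows(rows=[[[0.05, 0, 0, 0, -0.1, 0, 0], [0.05, 0, 0, 0, -0.1, 0, 0], [0.05, 0, 0, 0, -0.1, 0, 0], [0.05, 0, 0, 0, 0, 0, 0]]])

```text
time_s: 6.85
eef_pos: [0.5603, 0.1338, 0.242]
tool_rot: [162.8, 0.1, -4.4]
contact_force: [-0.3, 0.9, -0.6]
finger_gap: 0.0608
grasp_force: 65.2
```

```bash
python3 -c "
from h import *
go(load+.07*n,LR)"
```

```text
t 6.85 pos [0.5603 0.1338 0.242 ] rot [ 1.6281e+02  1.3000e-01 -4.4200e+00] F [-0.3  0.9 -0.6] gap 0.0608 gf 65.2 q [ 14.  16.  83. -16.  86. 110.]
shift [ 0.0044 -0.0484  0.0992]
turn [0.     0.0021 0.0012]
```

Emit:
send_rows(rows=[[[0.05, 0.001, -0.012, 0.02, 0, 0, 0], [0.05, 0.001, -0.012, 0.02, 0, 0, 0], [0.05, 0.001, -0.012, 0.02, 0, 0, 0], [0.05, 0.001, -0.012, 0.02, 0, 0, 0], [0.05, 0, 0, 0.02, 0, 0, 0], [0.05, 0, 0, 0.02, 0, 0, 0], [0.05, 0, 0, 0.015, 0, 0, 0], [0.05, 0, 0, 0.01, 0, 0, 0], [0.05, 0, 0, 0, 0, 0, 0]]])

```text
time_s: 7.75
eef_pos: [0.564, 0.1333, 0.0892]
tool_rot: [162.8, 0.2, -4.7]
contact_force: [0.1, 1.0, -1.0]
finger_gap: 0.0603
grasp_force: 65.2
```

```bash
python3 -c "
from h import *
go(load+.008*n,LR)"
```

```text
t 7.75 pos [0.564  0.1333 0.0892] rot [ 1.628e+02  1.600e-01 -4.720e+00] F [ 0.1  1.  -1. ] gap 0.0603 gf 65.2 q [ 14.  26.  90. -17.  71. 115.]
shift [ 0.0004 -0.0036  0.0152]
turn [ 0.0002  0.0041 -0.0037]
```

Descend slowly to find the floor.

Emit:
send_rows(rows=[[[0.05, 0, -0.003, 0.005, 0, 0, 0], [0.05, 0, 0, 0.004, 0, 0, 0], [0.05, 0, 0, 0.003, 0, 0, 0], [0.05, 0, 0, 0, 0, 0, 0]]])

```text
time_s: 8.15
eef_pos: [0.5671, 0.1347, 0.0807]
tool_rot: [162.9, -0.3, -4.6]
contact_force: [-0.4, 1.8, 5.4]
finger_gap: 0.0608
grasp_force: 65.7
```

```bash
python3 - <<'E'
from h import *
from rig import grab_frame
ft=grab_frame("top");fs=grab_frame("scene")
pickle.dump(fs,open("scene1.pkl","wb"))
a=cv2.resize(ft["img"][225:325,195:315],(240,200))
b=cv2.resize(fs["img"][215:315,225:345],(720,600),interpolation=cv2.INTER_CUBIC)
b[:150,-180:]=a[20:170,:180]
cv2.imwrite("pics/e2.png",b); go(load+.008*n,LR)
E
```

```text
t 8.25 pos [0.5671 0.1347 0.0806] rot [162.92  -0.28  -4.61] F [0.6 1.4 5.5] gap 0.0608 gf 65.7 q [ 14.  27.  90. -17.  70. 115.]
shift [-0.0026  0.0006  0.0075]
turn [-0.002  -0.0038 -0.0041]
```

View pics/e2.png

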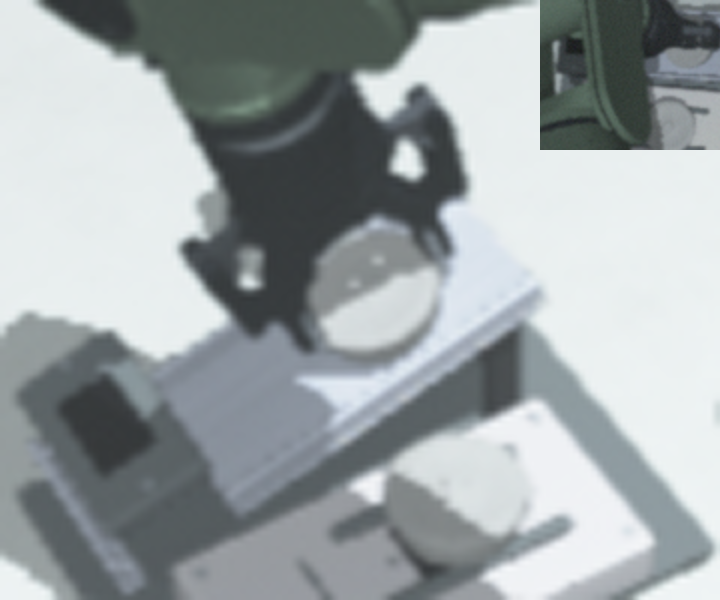

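```bash
python3 - <<'E'
from h import *
f=pickle.load(open("scene1.pkl","rb"))
def rl(p,h,off=0):
    p=crop(p,6,(225,215));d=f["R"].T@np.array([(p[0]-f["cx"])/f["fx"],(p[1]-f["cy"])/f["fy"],1]);c=-f["R"].T@f["t"]
    X=c+d*((load+h*n-c)@n)/(d@n);e=X-load;xl=np.cos(A)*xr+np.sin(A)*np.array([0,0,1]);return np.round([e@xl+.168,e@yr],4)
print("near end",rl((545,293),.014),"far end",rl((463,205),.014),"near low",rl((240,512),.014))
print("bridge hi/outer",rl((108,333),.054), "hi/con",rl((212,470),.054))
for h in(.024,.030,.038):print(h,"dish",rl((375,288),h),"L",rl((305,300),h),"R",rl((441,275),h))
X=f["R"];print("tcp",proj(f,np.array([.5671,.1347,.0806])))
E
```

```text
near end [ 0.233  -0.0468] far end [0.2305 0.0249] near low [ 0.0574 -0.0493]
bridge hi/outer [0.0549 0.0515] hi/con [ 0.0573 -0.0502]
0.024 dish [0.1705 0.0059] L [0.1406 0.0241] R [ 0.1989 -0.0103]
0.03 dish [0.1698 0.0012] L [0.1401 0.0194] R [ 0.1981 -0.0149]
0.038 dish [ 0.1689 -0.005 ] L [0.1393 0.013 ] R [ 0.197  -0.0211]
tcp [287.64857981 265.51594688]
```

The dish is tilted with the lane and lies between its walls in the crop at (375,288). Before release, a sideways feel for the walls will confirm it is seated.

Emit:
send_rows(rows=[[[0.05, 0, 0, -0.002, 0, 0, 0], [0.05, -0.004, 0, 0, 0, 0, 0], [0.05, -0.004, 0, 0, 0, 0, 0], [0.05, 0, 0, 0, 0, 0, 0]]])

```text
time_s: 8.65
eef_pos: [0.557, 0.1352, 0.0808]
tool_rot: [162.8, -0.0, -4.6]
contact_force: [-0.2, 1.3, 4.6]
finger_gap: 0.0608
grasp_force: 65.6
```

Emit:
send_rows(rows=[[[0.05, 0.008, 0, 0, 0, 0, 0], [0.05, 0.008, 0, 0, 0, 0, 0], [0.05, 0, 0, 0, 0, 0, 0]]])

```text
time_s: 8.95
eef_pos: [0.573, 0.1338, 0.0808]
tool_rot: [162.8, 0.1, -4.7]
contact_force: [-3.7, 2.8, 7.8]
finger_gap: 0.061
grasp_force: 65.9
```

Free play is about ±7 mm (64 mm body in a 78 mm lane) and a wall is felt on the + side, so the dish is down on the floor. Centre it, release and rise.

Emit:
send_rows(rows=[[[0.05, -0.008, 0, -0.001, 0, 0, 0], [0.05, 0, 0, 0, 0, 0, 0], [0.085, 0, 0, 0, 0, 0, 0], [0.085, 0, 0, 0, 0, 0, 0], [0.085, 0, 0, 0, 0, 0, 0], [0.085, 0, 0, 0, 0, 0, 0], [0.085, 0, 0, -0.005, 0, 0, 0], [0.085, 0, 0, -0.01, 0, 0, 0], [0.085, 0, 0, -0.01, 0, 0, 0], [0.085, 0, 0, -0.02, 0, 0, 0], [0.085, 0, 0, -0.04, 0, 0, 0], [0.085, 0, 0, -0.04, 0, 0, 0]]])

```text
time_s: 10.15
eef_pos: [0.5677, 0.1716, 0.2021]
tool_rot: [162.8, 0.0, -4.7]
contact_force: [0.3, -0.1, -1.2]
finger_gap: 0.0851
grasp_force: 0.0
```

```bash
python3 - <<'E'
from h import *
go([.4655,.1655,.19],[180,0,-4.45])
E
```

```text
t 10.15 pos [0.5677 0.1716 0.2021] rot [ 1.628e+02  4.000e-02 -4.660e+00] F [ 0.3 -0.1 -1.2] gap 0.0851 gf 0.0 q [ 17.  21.  82. -16.  84. 114.]
shift [-0.1014  0.0101  0.0159]
turn [ 0.3002  0.0012 -0.0035]
```

Emit:
send_rows(rows=[[[0.085, 0, 0, 0, 0.1, 0, 0], [0.085, 0, 0, 0, 0.1, 0, 0], [0.085, 0, 0, 0, 0.1, 0, 0], [0.085, -0.034, 0.002, 0, 0, 0, 0], [0.085, -0.034, 0.002, 0.005, 0, 0, 0], [0.085, -0.034, 0.002, 0.005, 0, 0, 0], [0.085, 0, 0, 0, 0, 0, 0], [0.085, 0, 0, 0, 0, 0, 0]]])

```text
time_s: 10.95
eef_pos: [0.4661, 0.1738, 0.1917]
tool_rot: [-180.0, -0.1, -4.6]
contact_force: [0.1, 0.2, 0.2]
finger_gap: 0.0854
grasp_force: 0.0
```

```bash
python3 - <<'E'
from h import *
go([.4645,.166,.054],[180,0,-4.45])
from rig import grab_frame
f=grab_frame("scene");g0=pickle.load(open("scene0.pkl","rb"))
# dish B footprint in lane: where image changed along the lane centre line at lid height
xl=np.cos(A)*xr+np.sin(A)*np.array([0,0,1])
for s in range(40,190,10):
    p=proj(f,load+xl*(s/1000-.168)+.012*n).round().astype(int);print(s,p,f["img"][p[1],p[0]],g0["img"][p[1],p[0]])
E
```

```text
t 10.95 pos [0.4661 0.1738 0.1917] rot [-1.7998e+02 -1.3000e-01 -4.6000e+00] F [0.1 0.2 0.2] gap 0.0854 gf 0.0 q [ 10.   4. 102.  -0.  74. 105.]
shift [-0.0013  0.008   0.1376]
turn [-0.0004 -0.0023 -0.0026]
40 [252 292] [104 101  93] [147 143 131]
50 [254 290] [104 101  94] [148 143 131]
60 [257 288] [115 111 106] [192 180 170]
70 [260 286] [158 147 139] [227 213 203]
80 [263 284] [157 146 138] [227 213 204]
90 [266 282] [157 146 137] [227 214 203]
100 [269 280] [157 146 138] [227 214 204]
110 [272 278] [157 146 138] [228 215 205]
120 [275 276] [158 147 139] [228 216 206]
130 [278 274] [202 188 178] [229 216 206]
140 [281 272] [214 200 189] [230 218 208]
150 [283 270] [174 162 153] [230 219 209]
160 [286 268] [238 229 220] [230 218 208]
170 [289 266] [238 229 221] [231 220 210]
180 [292 264] [238 230 221] [231 220 209]
```

The lane colour is clear above the bridge, so dish B slid down. Now dish A.

Emit:
send_rows(rows=[[[0.085, -0.001, 0.008, 0.03, 0, 0, 0], [0.085, 0, 0, 0.04, 0, 0, 0], [0.085, 0, 0, 0.03, 0, 0, 0], [0.085, 0, 0, 0.02, 0, 0, 0], [0.085, 0, 0, 0.01, 0, 0, 0], [0.085, 0, 0, 0.007, 0, 0, 0], [0.085, 0, 0, 0, 0, 0, 0], [0.085, 0, 0, 0, 0, 0, 0]]])

```text
time_s: 11.8
eef_pos: [0.4657, 0.1659, 0.0546]
tool_rot: [-180.0, -0.1, -4.7]
contact_force: [0.5, -0.1, 0.2]
finger_gap: 0.0851
grasp_force: 0.0
```

Emit:
send_rows(rows=[[[0.05, 0, 0, 0, 0, 0, 0], [0.05, 0, 0, 0, 0, 0, 0], [0.05, 0, 0, 0, 0, 0, 0], [0.05, 0, 0, 0, 0, 0, 0], [0.05, 0, 0, 0, 0, 0, 0]]])

```text
time_s: 12.3
eef_pos: [0.4655, 0.1654, 0.0557]
tool_rot: [180.0, -0.1, -4.6]
contact_force: [-2.4, -1.7, 9.0]
finger_gap: 0.0626
grasp_force: 63.0
```

Emit:
send_rows(rows=[[[0.05, 0, 0, -0.005, 0, 0, 0], [0.05, 0, 0, -0.015, 0, 0, 0], [0.05, 0, 0, -0.03, 0, 0, 0], [0.05, 0, 0, -0.03, 0, 0, 0], [0.05, 0, 0, -0.03, 0, 0, 0], [0.05, 0, 0, -0.03, 0, 0, 0], [0.05, 0, 0, 0, -0.1, 0, 0], [0.05, 0, 0, 0, -0.1, 0, 0], [0.05, 0, 0, 0, -0.1, 0, 0], [0.05, 0, 0, 0, 0, 0, 0], [0.05, 0, 0, 0, 0, 0, 0]]])

```text
time_s: 13.4
eef_pos: [0.464, 0.1662, 0.1933]
tool_rot: [162.9, 0.0, -4.6]
contact_force: [1.0, -0.3, -0.6]
finger_gap: 0.0622
grasp_force: 65.5
```

```bash
python3 - <<'E'
from h import *
go(load+.07*n,LR)
E
```

```text
t 13.4 pos [0.464  0.1662 0.1933] rot [ 1.6289e+02  4.0000e-02 -4.5800e+00] F [ 1.  -0.3 -0.6] gap 0.0622 gf 65.5 q [ 20.  10.  97. -16.  81. 118.]
shift [ 0.1026 -0.0105  0.0599]
turn [-0.0013  0.0012 -0.0019]
```

Emit:
send_rows(rows=[[[0.05, 0.026, -0.003, 0, 0, 0, 0], [0.05, 0.026, -0.003, 0, 0, 0, 0], [0.05, 0.026, -0.002, 0, 0, 0, 0], [0.05, 0.024, -0.002, 0.01, 0, 0, 0], [0.05, 0, 0, 0.025, 0, 0, 0], [0.05, 0, 0, 0.025, 0, 0, 0], [0.05, 0, 0, 0.02, 0, 0, 0], [0.05, 0, 0, 0.015, 0, 0, 0], [0.05, 0, 0, 0, 0, 0, 0], [0.05, 0, 0, 0, 0, 0, 0]]])

```text
time_s: 14.4
eef_pos: [0.5648, 0.1385, 0.1003]
tool_rot: [162.8, -0.0, -4.7]
contact_force: [-0.0, 0.0, -1.3]
finger_gap: 0.0623
grasp_force: 65.5
```

```bash
python3 - <<'E'
from h import *
go(load+.013*n,LR)
E
```

```text
t 14.4 pos [0.5648 0.1385 0.1003] rot [ 1.6285e+02 -3.0000e-02 -4.7000e+00] F [-0.   0.  -1.3] gap 0.0623 gf 65.5 q [ 14.  25.  89. -17.  72. 115.]
shift [-0.     -0.0018  0.0224]
turn [-0.0006  0.0007 -0.0043]
```

Emit:
send_rows(rows=[[[0.05, -0.0005, -0.002, 0.01, 0, 0, 0], [0.05, 0, 0, 0.005, 0, 0, 0], [0.05, 0, 0, 0.003, 0, 0, 0], [0.05, 0, 0, 0, 0, 0, 0]]])

```text
time_s: 14.8
eef_pos: [0.5646, 0.1362, 0.0832]
tool_rot: [162.9, -0.1, -4.6]
contact_force: [-0.9, 1.5, 3.4]
finger_gap: 0.0625
grasp_force: 65.9
```

Emit:
send_rows(rows=[[[0.05, 0, 0, 0.003, 0, 0, 0], [0.05, 0, 0, 0.002, 0, 0, 0], [0.05, 0, 0, 0, 0, 0, 0]]])

```text
time_s: 15.1
eef_pos: [0.5676, 0.1363, 0.083]
tool_rot: [163.0, -0.5, -4.6]
contact_force: [-2.1, 5.6, 19.1]
finger_gap: 0.0624
grasp_force: 67.0
```

Emit:
send_rows(rows=[[[0.05, 0, 0, -0.0045, 0, 0, 0], [0.05, 0, 0, 0, 0, 0, 0], [0.085, 0, 0, 0, 0, 0, 0], [0.085, 0, 0, 0, 0, 0, 0], [0.085, 0, 0, 0, 0, 0, 0], [0.085, 0, 0, 0, 0, 0, 0], [0.085, 0, 0, -0.005, 0, 0, 0], [0.085, 0, 0, -0.01, 0, 0, 0], [0.085, 0, 0, -0.01, 0, 0, 0], [0.085, 0, 0, -0.02, 0, 0, 0], [0.085, 0, 0, -0.04, 0, 0, 0], [0.085, 0, 0, -0.04, 0, 0, 0]]])

```text
time_s: 16.3
eef_pos: [0.5663, 0.1726, 0.2025]
tool_rot: [162.8, 0.0, -4.7]
contact_force: [1.3, 1.3, 0.1]
finger_gap: 0.0848
grasp_force: 0.0
```

Emit:
send_rows(rows=[[[0.02, 0, 0, 0, 0.1, 0, 0], [0.02, 0, 0, 0, 0.1, 0, 0], [0.02, 0, 0, 0, 0.1, 0, 0], [0.02, -0.04, -0.02, 0, 0, 0, 0], [0.02, -0.04, -0.02, 0, 0, 0, 0], [0.02, -0.04, -0.03, 0, 0, 0, 0], [0.02, -0.04, -0.03, -0.02, 0, 0, 0], [0, 0, 0, 0, 0, 0, 0], [0, 0, 0, 0, 0, 0, 0]]])

```text
time_s: 17.2
eef_pos: [0.4182, 0.2836, 0.2214]
tool_rot: [-179.9, -0.2, -4.5]
contact_force: [-0.2, -0.2, -0.8]
finger_gap: 0.0001
grasp_force: 0.0
```

```bash
python3 - <<'E'
from h import *
from rig import grab_frame
go([.4645,.166,.1],[180,0,-4.45])
ft=grab_frame("top");fs=grab_frame("scene")
pickle.dump(ft,open("top2.pkl","wb"));pickle.dump(fs,open("scene2.pkl","wb"))
a=cv2.resize(ft["img"][225:330,195:315],(400,350),interpolation=cv2.INTER_CUBIC)
b=cv2.resize(fs["img"][240:345,225:345],(400,350),interpolation=cv2.INTER_CUBIC)
cv2.imwrite("pics/g.png",cv2.resize(np.hstack([a,b]),(800,350)))
E
```

```text
t 17.2 pos [0.4182 0.2836 0.2214] rot [-179.93   -0.21   -4.48] F [-0.2 -0.2 -0.8] gap 0.0001 gf 0.0 q [ 24.   4.  99.  -0.  77. 119.]
shift [0.055  0.1137 0.1215]
turn [-0.0013 -0.0036 -0.0006]
```

View pics/g.png

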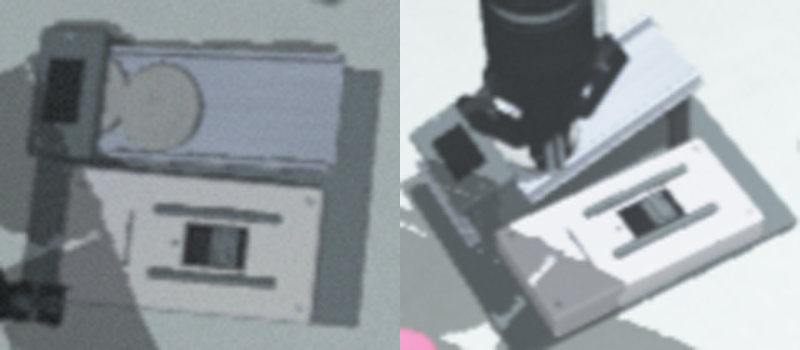

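Both dishes are in the lane: the first reaches under the bridge and the second lies against it at left crop (160,108). The switch slot spans (183–248, 225–268) with the dot at (174,242), and its light carriage is on the up-slope side at (212–247). I'll profile it numerically.

```bash
python3 - <<'E'
from h import *
import scipy.ndimage as nd
C=np.array([.463,.1875,.040])
for nm in("top2","scene2"):
    f=pickle.load(open(nm+".pkl","rb"));g=cv2.cvtColor(f["img"],cv2.COLOR_BGR2GRAY).astype(float)
    print(nm)
    for z in(.040,.045):
      v=[]
      for x in range(-20,61,2):
        s=[]
        for y in(-6,-3,0,3,6):
            p=proj(f,C+xr*x/1000+yr*y/1000+[0,0,z-.04]);s.append(nd.map_coordinates(g,[[p[1]],[p[0]]],order=1)[0])
        v.append((x,int(np.mean(s))))
      print(z,v)
    w=[]
    for y in range(-36,37,3):
        p=proj(f,C+xr*.022+yr*y/1000);w.append((y,int(nd.map_coordinates(g,[[p[1]],[p[0]]],order=1)[0])))
    print("y",w)
E
```

```text
top2
0.04 [(-20, 174), (-18, 174), (-16, 172), (-14, 165), (-12, 160), (-10, 162), (-8, 159), (-6, 143), (-4, 102), (-2, 68), (0, 52), (2, 50), (4, 52), (6, 52), (8, 53), (10, 52), (12, 53), (14, 58), (16, 72), (18, 86), (20, 95), (22, 98), (24, 101), (26, 102), (28, 99), (30, 96), (32, 98), (34, 96), (36, 87), (38, 67), (40, 58), (42, 73), (44, 104), (46, 142), (48, 167), (50, 174), (52, 176), (54, 177), (56, 177), (58, 177), (60, 176)]
0.045 [(-20, 175), (-18, 174), (-16, 173), (-14, 168), (-12, 162), (-10, 161), (-8, 162), (-6, 153), (-4, 119), (-2, 80), (0, 54), (2, 50), (4, 52), (6, 52), (8, 53), (10, 53), (12, 53), (14, 56), (16, 66), (18, 82), (20, 93), (22, 97), (24, 100), (26, 102), (28, 100), (30, 97), (32, 97), (34, 98), (36, 91), (38, 73), (40, 60), (42, 65), (44, 93), (46, 132), (48, 161), (50, 173), (52, 175), (54, 177), (56, 177), (58, 177), (60, 176)]
y [(-36, 177), (-33, 175), (-30, 151), (-27, 111), (-24, 94), (-21, 122), (-18, 140), (-15, 99), (-12, 86), (-9, 91), (-6, 94), (-3, 96), (0, 101), (3, 101), (6, 97), (9, 96), (12, 89), (15, 93), (18, 130), (21, 141), (2
[... 536 characters left out ...]
 (-16, 234), (-14, 230), (-12, 230), (-10, 225), (-8, 196), (-6, 139), (-4, 90), (-2, 70), (0, 66), (2, 65), (4, 66), (6, 66), (8, 66), (10, 68), (12, 75), (14, 94), (16, 118), (18, 134), (20, 136), (22, 134), (24, 140), (26, 147), (28, 148), (30, 144), (32, 137), (34, 122), (36, 100), (38, 88), (40, 106), (42, 158), (44, 209), (46, 233), (48, 240), (50, 241), (52, 241), (54, 241), (56, 241), (58, 241), (60, 241)]
y [(-36, 241), (-33, 234), (-30, 203), (-27, 153), (-24, 148), (-21, 137), (-18, 110), (-15, 125), (-12, 128), (-9, 130), (-6, 136), (-3, 136), (0, 137), (3, 136), (6, 137), (9, 134), (12, 135), (15, 164), (18, 203), (21, 183), (24, 148), (27, 157), (30, 185), (33, 225), (36, 238)]
```

```bash
python3 - <<'E'
from h import *
go([.4598,.1337,.07],[180,0,-4.45])
E
```

```text
t 17.3 pos [0.4188 0.2822 0.2201] rot [-1.80e+02 -8.00e-02 -4.67e+00] F [ 0.3 -0.1 -0.5] gap -0.0001 gf 0.0 q [ 24.   4.  99.  -0.  77. 119.]
shift [0.0528 0.1447 0.1502]
turn [-0.0001 -0.0014 -0.0038]
```

Emit:
send_rows(rows=[[[0, 0.0132, 0.036, 0, 0, 0, 0], [0, 0.0132, 0.036, 0, 0, 0, 0], [0, 0.0132, 0.036, 0, 0, 0, 0], [0, 0.0132, 0.0365, 0, 0, 0, 0], [0, 0, 0, 0.04, 0, 0, 0], [0, 0, 0, 0.04, 0, 0, 0], [0, 0, 0, 0.04, 0, 0, 0], [0, 0, 0, 0.03, 0, 0, 0], [0, 0, 0, 0, 0, 0, 0], [0, 0, 0, 0, 0, 0, 0]]])

```text
time_s: 18.3
eef_pos: [0.4592, 0.1332, 0.0693]
tool_rot: [180.0, 0.1, -4.8]
contact_force: [0.8, -0.3, 1.4]
finger_gap: 0.0004
grasp_force: 0.0
```

Emit:
send_rows(rows=[[[0, 0, 0, 0.01, 0, 0, 0], [0, 0, 0, 0.006, 0, 0, 0], [0, 0, 0, 0.003, 0, 0, 0], [0, 0, 0, 0.003, 0, 0, 0], [0, 0, 0, 0.003, 0, 0, 0], [0, 0, 0, 0.002, 0, 0, 0], [0, 0, 0, 0, 0, 0, 0]]])

```text
time_s: 19.0
eef_pos: [0.4586, 0.1342, 0.0423]
tool_rot: [180.0, 0.0, -4.6]
contact_force: [0.0, 0.3, -0.2]
finger_gap: 0.0005
grasp_force: 0.0
```

Emit:
send_rows(rows=[[[0, 0, -0.004, 0, 0, 0, 0], [0, 0, -0.004, 0, 0, 0, 0], [0, 0, -0.004, 0, 0, 0, 0], [0, 0, 0, 0, 0, 0, 0]]])

```text
time_s: 19.4
eef_pos: [0.46, 0.1467, 0.0427]
tool_rot: [-180.0, -0.0, -4.6]
contact_force: [0.1, -0.0, 0.1]
finger_gap: 0.0002
grasp_force: 0.0
```

Emit:
send_rows(rows=[[[0, 0, -0.004, 0, 0, 0, 0], [0, 0, -0.003, 0, 0, 0, 0], [0, 0, 0, 0, 0, 0, 0]]])

```text
time_s: 19.7
eef_pos: [0.4604, 0.1528, 0.0425]
tool_rot: [179.9, 0.0, -4.6]
contact_force: [-0.2, -2.8, 0.6]
finger_gap: -0.0001
grasp_force: 1.6
```

Emit:
send_rows(rows=[[[0, 0, -0.003, 0, 0, 0, 0], [0, 0, -0.003, 0, 0, 0, 0], [0, 0, -0.003, 0, 0, 0, 0], [0, 0, 0, 0, 0, 0, 0]]])

```text
time_s: 20.1
eef_pos: [0.4613, 0.163, 0.0426]
tool_rot: [-179.9, -0.0, -4.6]
contact_force: [0.9, 0.1, -0.3]
finger_gap: -0.0002
grasp_force: 0.0
```

Emit:
send_rows(rows=[[[0, 0, -0.003, 0, 0, 0, 0], [0, 0, -0.002, 0, 0, 0, 0], [0, 0, 0, 0, 0, 0, 0]]])

```text
time_s: 20.4
eef_pos: [0.4613, 0.1653, 0.0424]
tool_rot: [179.8, 0.0, -4.6]
contact_force: [0.2, -7.6, 2.5]
finger_gap: -0.0001
grasp_force: 3.9
```

The force fell to zero (the snap), then rose to 7.6 N at the end stop. Back off, rise and check.

Emit:
send_rows(rows=[[[0, 0, 0.006, 0, 0, 0, 0], [0, 0, 0.006, 0, 0, 0, 0], [0, 0, 0, -0.02, 0, 0, 0], [0, 0, 0, -0.04, 0, 0, 0], [0, 0, 0.02, -0.04, 0, 0, 0], [0, 0, 0.04, -0.04, 0, 0, 0], [0, -0.02, 0.04, -0.02, 0, 0, 0], [0, -0.02, 0.04, 0, 0, 0, 0], [0, 0, 0.04, 0, 0, 0, 0], [0, 0, 0.04, 0, 0, 0, 0], [0, 0, 0, 0, 0, 0, 0]]])

```text
time_s: 21.5
eef_pos: [0.4031, -0.0602, 0.1984]
tool_rot: [179.9, -0.1, -5.0]
contact_force: [0.5, 0.7, -0.0]
finger_gap: 0.0001
grasp_force: 0.0
```

```bash
python3 - <<'E'
from h import *
from rig import grab_frame
import scipy.ndimage as nd
go([.46,0,.2])
C=np.array([.463,.1875,.040]);xl=np.cos(A)*xr+np.sin(A)*np.array([0,0,1])
for nm in("top","scene"):
    f=grab_frame(nm);g=cv2.cvtColor(f["img"],cv2.COLOR_BGR2GRAY).astype(float);sm=lambda X:int(nd.map_coordinates(g,[[proj(f,X)[1]],[proj(f,X)[0]]],order=1)[0])
    print(nm,"switch",[(x,sm(C+xr*x/1000)) for x in range(-12,52,3)])
    im=f["img"].astype(int)
    print("lane b-r",[(s,int(np.subtract(*im[tuple(proj(f,load+xl*(s/1000-.168)+.024*n).round().astype(int)[::-1])][[0,2]]))) for s in range(55,170,6)])
E
```

```text
t 21.5 pos [ 0.4031 -0.0602  0.1984] rot [ 1.7991e+02 -1.0000e-01 -5.0300e+00] F [ 0.5  0.7 -0. ] gap 0.0001 gf 0.0 q [-21.  -8. 113.  -0.  75.  74.]
shift [ 0.0514 -0.0649 -0.0016]
top switch [(-12, 137), (-9, 145), (-6, 139), (-3, 82), (0, 59), (3, 77), (6, 93), (9, 93), (12, 98), (15, 98), (18, 93), (21, 88), (24, 67), (27, 52), (30, 50), (33, 52), (36, 50), (39, 51), (42, 71), (45, 120), (48, 164), (51, 173)]
lane b-r [(55, 11), (61, 9), (67, 7), (73, 9), (79, 8), (85, 7), (91, 7), (97, 9), (103, 8), (109, 8), (115, 9), (121, 7), (127, 10), (133, 23), (139, 25), (145, 23), (151, 23), (157, 26), (163, 21), (169, 23)]
scene switch [(-12, 216), (-9, 223), (-6, 187), (-3, 111), (0, 82), (3, 110), (6, 136), (9, 134), (12, 137), (15, 149), (18, 147), (21, 133), (24, 97), (27, 74), (30, 70), (33, 70), (36, 70), (39, 74), (42, 110), (45, 189), (48, 236), (51, 241)]
lane b-r [(55, 16), (61, 10), (67, 8), (73, 8), (79, 8), (85, 7), (91, 8), (97, 7), (103, 8), (109, 7), (115, 8), (121, 9), (127, 11), (133, 15), (139, 15), (145, 15), (151, 14), (157, 15), (163, 15), (169, 15)]
```

```bash
python3 -c "
from rig import r
print(r.sign_off())"
```

```text
the job is handed in; nothing more can be done
None
```

Both dishes are in the lane, one at the stop and the other against it, and the switch has moved its full 14 mm to on. I handed the job in at about 21.6 s, but the sign-off gave no verdict.

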